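# Slide the washed drip parts into their tray bays

## Robot

A 6-joint arm with a two-finger parallel gripper is mounted at the origin on a cart in front of the work surface, level with it; the furniture and walls round the work are solid. World frame = base frame: x ahead of the robot, y to its left, z up, the work surface at z = 0. Lengths are in m, angles in rad, forces in N, time in s.
With the tool pointing down it reaches from about 0.275 to 0.825 m from the base axis. Payload 4.9 kg.
Tool frame: the origin (TCP) lies between the finger pads; the fingertips stand 8 mm ahead of it and the grasp point (between the pads) lies 11 mm behind it (bot.finger_overhang is the distance from the TCP to the fingertips, in m); z points along the fingers, y is the line along which they close (so a half turn about z gives the same grasp; the last joint's range is limited). The gripper opens to 85 mm and grips with 20 to 120 N. Pads are 22 mm wide; open, the fingers measure 114 mm over their backs; the gripper's body (76 mm by 85 mm) begins 54 mm behind the grasp point. The pads swing forward as they close: fully open they stand 13 mm farther back than shut.
Start: joints at [1.215, 0.326, -0.193, 1.052, 0, 1.437], TCP at [0.121, 0.537, 0.209] pointing down, gripper open.
Joint ranges: [-2.65, 2.65], [-0.97, 1.79], [-1.3, 1.35], [-1.93, 2.1], [-1.47, 1.37], [-3.14, 3.14]. Speed limits (rad/s): [2.57, 2.57, 3.14, 3.14, 3.14, 3.14].

## Interface

Orientations are given as a rotation vector (axis times angle).
In Python, from cell import bot gives the robot as it stands.
- The arm moves only by the shell command python3 drive.py 'ROWS' [OPENING] [FORCE]. ROWS is a JSON list that holds a single list of rows (three levels of brackets), with 1 to 5 rows, each of 6 numbers: dx, dy, dz in parts of the range, where 1.0 means 0.75 m, then a rotation vector rx, ry, rz in a scale on which 1.0 is pi rad; each row shifts and turns the commanded pose from where the row before left it, along the tool's axes as they then stand; what a row does not reach is not made up. A row lasts 1/8 s, in which the tool goes at most 0.0625 m and 0.188 rad, less where a joint would pass 70% of its speed; a pose out of reach is approached as far as the arm can. OPENING is the finger opening in m, set as the command begins (- or left out keeps the last). The fingers move at their own pace and stop on an object; FORCE is the grip in N (left out, the last holds). Time passes only in rows, so rows that do not move let the fingers close. It prints the time, the measured TCP pose, the force, the opening and the grip force at its end. No shift or turn number may pass 1 either way. Input that does not fit is refused with a message, and nothing moves.
- bot.observe(): the state, without advancing time (a new reading comes with each control period).
- bot.get_image(name): name is "side" or "top"; returns a dict with "frame" (420x560x3 uint8, red, green, blue), "depth" (420x560 float32, m along the optical axis (not along the pixel's ray), 0 where there is no reading), "K" (3x3 intrinsics, pixels), "R" (3x3) and "t" (3): a world point X has camera coordinates R X + t. Camera axes: x right, y down, z forward; pixel columns grow to the right and rows downward; lengths in m; the calibration is good to about 2 mm. A picture is of the moment at which its call begins.
- bot.job_done(): hands the job in; it is judged then, once.
The state is a dict: "clock": time; "joints": joint angles; "joint_velocities": joint speeds; "joint_efforts": joint torques, N m; "ee_pos": TCP position; "orientation": TCP orientation; "wrist_force": force on the tool from outside, world axes, zero at the start; "moment": the same for the moment, N m; "finger_gap": finger opening in m; "gripper_force": force on a finger pad.
Only numpy, scipy, OpenCV 4.12 (cv2) and the standard library are available. Lean on these libraries where they do the work, as an engineer would, in place of code of your own. Each camera call takes 0.05 s, during which the arm holds its last target. There are 200 camera calls.

## Task

The coffee machine's washed drip parts lie in front of the two wooden organiser trays. Without lifting them off the worktop, slide the flat slotted grid broadside into the open front bay of the tray with the deep bay, and the narrow black channel into that of the tray with the shallow bay, each right back against the bay's back wall, lying flat and square. Leave the salt shaker, the garlic and the tin where they are.

Things in the scene. Friction and masses are not known exactly. Their poses are not given: they have to be found in the camera images.
- wide_tray: Fixed wood tray, walls 20 mm high, 8 thick. Front bay open towards the robot: 196 mm long (tray y), 70 mm deep (tray x) from mouth to back wall, no floor step; flared lips reach 26 mm in front of the mouth, 228 mm apart at the tips. A peeler is fixed behind it. Origin: middle of the mouth line on the worktop; x into the bay, z up. Left or right of the board. Deep bay: for the grid.
- narrow_tray: Fixed wood tray, walls 20 mm high, 8 thick. Front bay open towards the robot: 196 mm long (tray y), 40 mm deep (tray x) from mouth to back wall, no floor step; flared lips reach 26 mm in front of the mouth, 228 mm apart at the tips. A garlic press is fixed behind it. Origin: middle of the mouth line on the worktop; x into the bay, z up. Left or right of the board. Shallow bay: for the channel.
- grid: Loose slotted steel drip grid lying flat, 68 x 182 x 8 mm (x, y, z), 0.2 kg; origin at the centre of its underside, y along its length. Starts a little in front of the mouth of the deep-bay tray, askew and off to one side. Pushed home its origin is 36 mm inside the mouth; the ends have 7 mm of play each side.
- channel: Loose black plastic drip channel (a long narrow box turned over, the outside solid for contact), 37 x 180 x 27 mm (x, y, z), 0.2 kg; origin at the centre of its underside, y along its length. Starts a little in front of the mouth of the shallow-bay tray, askew and off to one side. Pushed home its origin is 21 mm inside the mouth; the ends have 8 mm of play each side.
- salt: Bystander: salt shaker, 44 mm across, 90 mm high, standing beyond the chopping board (fixed, 21 mm high, between the trays); origin at the centre of its underside.
- garlic_bulb: Bystander: garlic bulb, about 50 mm, beyond the chopping board; origin at the centre of its underside.
- tuna: Bystander: flat tin, 86 mm across, 40 mm high, at the far right; origin at the centre of its underside.

How it is judged:
By the outcome, as a careful person would: the job done as asked, in the order asked, and still so for the second after the job is handed in, with the robot touching nothing.
It also fails if it takes over 72 s, if anything falls off the work surface, if the arm or the gripper's body presses on something with over 40 N, if the wrist force passes 120 N, or if a joint passes its speed limit or range.

## Working session

There is one attempt and no reset: what is moved stays moved. The work goes in short steps, Python scripts to look and compute and a shell command to move; the robot and the scene stay as the last step left them, time stands still between calls to the robot, and variables do not carry over. Pictures are saved under pics/ and viewed, at most 11 in all, crops included, and the job is handed in when it is done.

```bash
ls; mkdir -p pics; python3 - <<'E'
from cell import bot
import cv2,pickle
for n in("top","side"):
    d=bot.get_image(n);pickle.dump(d,open(f"pics/{n}.pkl","wb"));cv2.imwrite(f"pics/{n}0.png",d["frame"][:,:,::-1])
print(bot.observe())
E
```

```text
cell.py
drive.py
pics
{'clock': 0.1, 'joints': array([ 1.21478745e+00,  3.26926753e-01, -1.93451972e-01,  1.05196564e+00,
        2.02125532e-05,  1.43663702e+00]), 'joint_velocities': array([ 9.00895135e-04, -2.14359421e-03,  4.82724672e-05, -2.77472227e-04,
       -3.52385448e-05,  9.58011876e-04]), 'joint_efforts': array([ 4.85775327e-04, -4.44238722e+01,  2.63037372e+01,  7.85884884e-03,
       -7.36755237e-05,  3.43409354e-06]), 'ee_pos': array([0.12079433, 0.53603204, 0.20836122]), 'orientation': array([-3.47722463e-01, -3.12189123e+00,  2.35098086e-03]), 'wrist_force': array([-0.65063518,  0.03838034,  0.4650117 ]), 'moment': array([ 0.03495866, -0.00571173,  0.01238878]), 'gripper_force': 0.0, 'finger_gap': 0.08552095638831747}
```

View pics/top0.png

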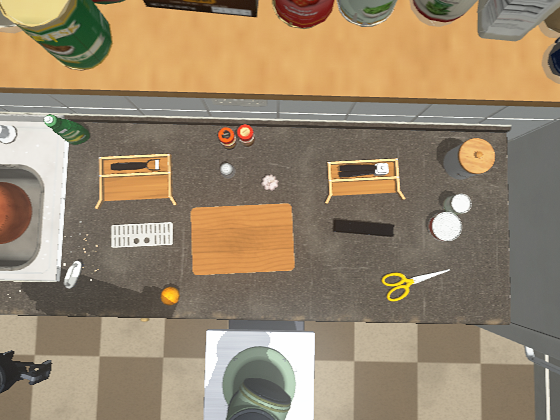

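View pics/side0.png

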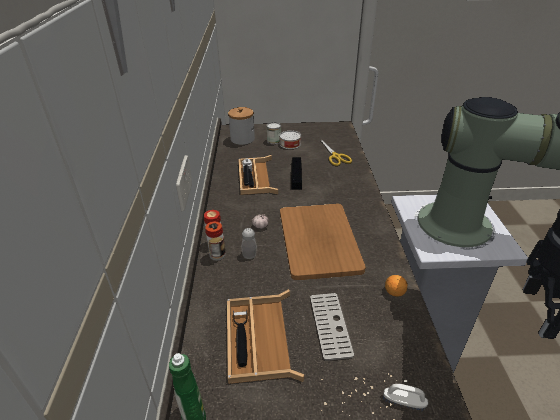

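The top view shows the deep-bay tray (peeler) at left around (135,180), with the grid in front of it at (142,235). The shallow-bay tray (garlic press) is at (363,178) and the channel at (363,228). I'll enlarge both.

```bash
cat > h.py <<'E'
import numpy as np,cv2
from cell import bot
def px(d,u,v,z):
    "pixel -> world point on plane z"
    r=d["R"].T@(np.linalg.inv(d["K"])@[u,v,1]); c=-d["R"].T@d["t"]
    return c+r*(z-c[2])/r[2]
def proj(d,X):
    p=d["K"]@(d["R"]@np.asarray(X)+d["t"]); return p[:2]/p[2]
def cloud(d):
    v,u=np.indices(d["depth"].shape); Z=d["depth"]
    p=np.stack([u*Z,v*Z,Z],-1)@np.linalg.inv(d["K"]).T
    return (p-d["t"])@d["R"]
E
python3 - <<'E'
import pickle
from h import *
d=pickle.load(open("pics/top.pkl","rb"));f=d["frame"][:,:,::-1]
a=cv2.resize(f[148:253,90:180],None,fx=4.4,fy=4.4,interpolation=cv2.INTER_CUBIC)
b=cv2.resize(f[148:253,320:410],None,fx=4.4,fy=4.4,interpolation=cv2.INTER_CUBIC)
cv2.imwrite("pics/crop.png",np.hstack([a,b]))
C=cloud(d)
for u,v in((142,235),(120,235),(363,228),(363,215),(135,190),(363,188),(240,240)): print(u,v,C[v,u].round(4))
print(d["K"],-d["R"].T@d["t"])
E
```

```text
142 235 [0.4219 0.358  0.0068]
120 235 [0.4204 0.422  0.01  ]
363 228 [ 0.4572 -0.2967  0.0288]
363 215 [ 0.4976 -0.3018  0.0009]
135 190 [0.5567 0.3872 0.0017]
363 188 [ 0.5795 -0.3008  0.0028]
240 240 [0.4137 0.0654 0.0182]
[[442.54508968   0.         283.05705003]
 [  0.         442.54508968 206.5211365 ]
 [  0.           0.           1.        ]] [ 0.40471789 -0.04435922  1.33173099]
```

View pics/crop.png

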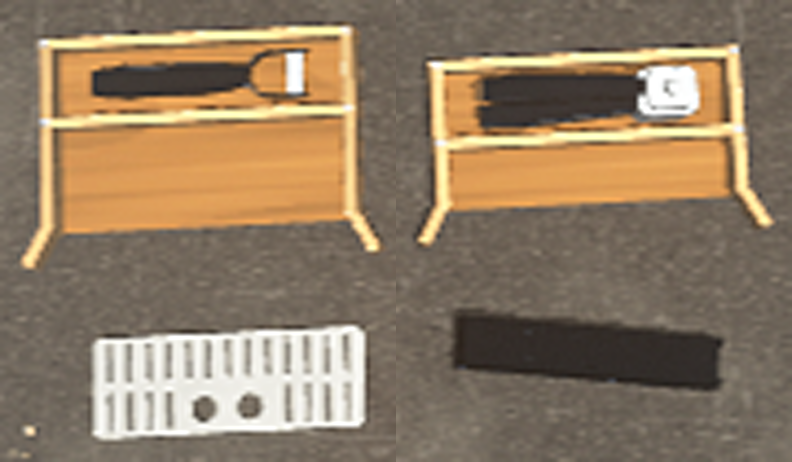

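```bash
python3 - <<'E'
import pickle
from h import *
d=pickle.load(open("pics/top.pkl","rb"));s=pickle.load(open("pics/side.pkl","rb"));f=d["frame"].astype(int)
def P(x,y,o,z): return px(d,o+(x+.5)/4.4-.5,148+(y+.5)/4.4-.5,z)
def line(n,a,b):
    m=(a+b)/2; e=a-b; print(n,"mid",m.round(4),"len",np.linalg.norm(e[:2]).round(4),"yaw deg",np.degrees(np.arctan2(-e[0],e[1])).round(2))
line("W back top",P(45,122,90,.02),P(350,108,90,.02))
line("W farback",P(45,43,90,.02),P(350,33,90,.02))
line("W mouth",P(62,233,90,0),P(347,214,90,0))
line("W tips",P(28,264,90,.02),P(373,245,90,.02))
o=320-396/4.4
line("N back top",P(441,143,o,.02),P(740,129,o,.02))
line("N farback",P(434,64,o,.02),P(735,50,o,.02))
line("N mouth",P(447,209,o,0),P(732,194,o,0))
line("N tips",P(427,240,o,.02),P(768,222,o,.02))
def seg(n,m,z,u0,u1,v0,v1):
    k=np.zeros(m.shape,np.uint8);k[v0:v1,u0:u1]=m[v0:v1,u0:u1]
    pts=np.array([px(d,u,v,z)[:2] for v,u in np.argwhere(k)],np.float32)*1000
    r=cv2.minAreaRect(pts);b=cv2.boxPoints(r);print(n,r,b.round(1).tolist(),len(pts))
    for c in b: print("  side px",proj(s,[*(c/1000),z]).round(1))
seg("grid",f.min(2)>140,.008,105,180,215,253)
seg("chan",f.max(2)<50,.027,328,400,212,243)
# heights: triangulate same point from both views
C=cloud(s)
for u,v in((325,315),(340,335),(297,170),(260,330)): print(u,v,C[v,u].round(4))
print(bot.finger_overhang)
a=cv2.resize(s["frame"][140:390,215:365,::-1],None,fx=2.4,fy=2.4,interpolation=cv2.INTER_CUBIC);cv2.imwrite("pics/sc.png",a)
E
```

```text
W back top mid [0.6033 0.3851 0.02  ] len 0.2056 yaw deg 4.1
W farback mid [0.6561 0.3878 0.02  ] len 0.2063 yaw deg 3.37
W mouth mid [0.5315 0.3831 0.    ] len 0.1943 yaw deg 5.24
W tips mid [0.5086 0.3782 0.02  ] len 0.2312 yaw deg 4.56
N back top mid [ 0.6059 -0.2999  0.02  ] len 0.2047 yaw deg 4.12
N farback mid [ 0.6603 -0.2954  0.02  ] len 0.2067 yaw deg 4.14
N mouth mid [ 0.5634 -0.3034  0.    ] len 0.1976 yaw deg 4.41
N tips mid [ 0.541  -0.3052  0.02  ] len 0.2326 yaw deg 4.41
grid ((423.4000244140625, 358.9084777832031), (67.6174087524414, 182.02369689941406), 4.220900058746338) [[383.0, 447.20001220703125], [396.3999938964844, 265.70001220703125], [463.79998779296875, 270.6000061035156], [450.3999938964844, 452.20001220703125]] 1299
  side px [354.8 355.3]
  side px [336.5 292. ]
  side px [309.9 294.4]
  side px [323.9 358.5]
chan ((458.0533447265625, -297.5253601074219), (175.51617431640625, 34.27635955810547), 86.15166473388672) [[435.1000061035156, -383.8999938964844], [469.29998779296875, -386.20001220703125], [481.0, -211.10000610351562], [446.79998779296875, -208.8000030517578]] 252
  side px [301.4 156.9]
  side px [292.2 156.9]
  side px [291.8 182.7]
  side px [301.9 182.7]
325 315 [0.4339 0.3359 0.0076]
340 335 [0.4073 0.3951 0.0097]
297 170 [ 0.4578 -0.2905  0.028 ]
260 330 [ 5.884e-01  3.665e-01 -2.000e-04]
0.008
```

View pics/sc.png

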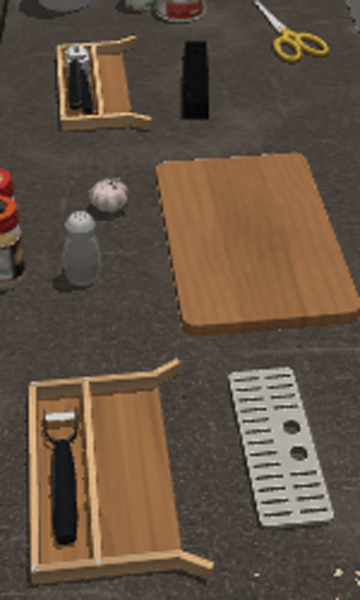

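The side crop agrees: the grid's left-rear corner is at about (310,296), against (310,294) predicted from the top view. The measured heights are 8 mm for the grid and 28 mm for the channel. Estimates so far:

| Item | x (m) | y (m) | Yaw |
|---|---|---|---|
| Wide mouth | 0.5295 | 0.380 | 4.2° |
| Narrow mouth | 0.562 | -0.303 | 4.2° |
| Grid | 0.423 | 0.359 | 4.2° |
| Channel | 0.458 | -0.2975 | -3.8° |

The plan is to grip each part gently across its width and slide it to centre and square. Then I'll release it and push from the front with the spread fingers.

```bash
cat >> h.py <<'E'
from scipy.spatial.transform import Rotation as Ro
def to(x,y,z,deg):
    "tool-axis shift and rz to reach a TCP place with tool y line at deg"
    o=bot.observe();R=Ro.from_rotvec(o["orientation"]).as_matrix();p=np.array(o["ee_pos"])
    a=np.degrees(np.arctan2(R[1,1],R[0,1]));da=(deg-a+90)%180-90
    T=np.array([[np.sin(np.radians(deg)),np.cos(np.radians(deg)),0],[-np.cos(np.radians(deg)),np.sin(np.radians(deg)),0],[0,0,-1]])
    if np.dot(T[:,1],Ro.from_euler('z',da,degrees=True).apply(R[:,1]))<0:T[:,:2]*=-1
    print("pos",p.round(4),"yang",round(a,2),"tool z",R[:,2].round(3),"shift now",(R.T@([x,y,z]-p)).round(4),"rotvec",Ro.from_matrix(R.T@T).as_rotvec().round(3),"F",o["wrist_force"].round(1),"t",round(o["clock"],2),"j",o["joints"].round(2))
E
python3 -c "
from h import *
to(.4234,.3589,.06,4.2)"
```

```text
Traceback (most recent call last):
  File "h.py", line 20, in to
    print("pos",p.round(4),"yang",round(a,2),"tool z",R[:,2].round(3),"shift now",(R.T@([x,y,z]-p)).round(4),"rotvec",Ro.from_matrix(R.T@T).as_rotvec().round(3),"F",o["wrist_force"].round(1),"t",round(o["clock"],2),"j",o["joints"].round(2))
                                                                                                                      ~~~~~~~~~~~~~~^^^^^^^
  File "scipy/spatial/transform/_rotation.pyx", line 1143, in scipy.spatial.transform._rotation.Rotation.from_matrix
ValueError: Non-positive determinant (left-handed or null coordinate frame) in rotation matrix 0: [[-2.90886788e-01 -9.56757454e-01 -2.27091500e-04]
 [-9.56756458e-01  2.90886121e-01  1.53141905e-03]
 [ 1.39913883e-03 -6.62740828e-04  9.99998802e-01]].
```

```bash
sed -i 's/^    T=.*/    c,s=np.cos(np.radians(deg)),np.sin(np.radians(deg));T=np.array([[-s,c,0],[c,s,0],[0,0,-1]])/' h.py
python3 -c "
from h import *
to(.4234,.3589,.06,4.2)"
```

```text
pos [0.1208 0.536  0.2084] yang 77.29 tool z [-0.001 -0.001 -1.   ] shift now [-0.3342 -0.106   0.1484] rotvec [-1.000e-03  1.000e-03  1.276e+00] F [-0.7  0.   0.5] t 0.1 j [ 1.21  0.33 -0.19  1.05  0.    1.44]
```

The manual's scale: shifts go in shares of 0.75 m and turns go in shares of pi rad. Converting my numbers, -0.056 m / 0.75 = -0.0747, -0.055 m / 0.75 = -0.0733.

```bash
python3 drive.py '[[[-0.0733,-0.024,0.024,0,0,0],[-0.0747,-0.024,0.0267,0,0,0],[-0.0747,-0.024,0.0267,0,0,0],[-0.0747,-0.024,0.0267,0,0,0],[-0.0747,-0.024,0.0267,0,0,0]]]' 0.085 20; python3 drive.py '[[[-0.0733,-0.0213,0.0267,0,0,0],[0,0,0,0,0,0.0573],[0,0,0,0,0,0.0573],[0,0,0,0,0,0.0573],[0,0,0,0,0,0.0573]]]'; python3 drive.py '[[[0,0,0,0,0,0.0573],[0,0,0,0,0,0.0573],[0,0,0,0,0,0.0573],[0,0,0,0,0,0]]]'; python3 -c "
from h import *
to(.4234,.3589,.003,4.2)"
```

```text
clock: 0.72
ee_pos: [0.3746, 0.3861, 0.1103]
orientation: [-0.348, -3.122, 0.0]
wrist_force: [-0.6, 0.7, 0.7]
finger_gap: 0.0852
gripper_force: 0.0
clock: 1.35
ee_pos: [0.4232, 0.3593, 0.0906]
orientation: [-1.434, -2.795, 0.001]
wrist_force: [0.1, 0.3, -0.9]
finger_gap: 0.0851
gripper_force: 0.0
clock: 1.85
ee_pos: [0.4232, 0.3595, 0.0907]
orientation: [-2.118, -2.32, 0.001]
wrist_force: [-0.2, 0.5, 1.1]
finger_gap: 0.0851
gripper_force: 0.0
pos [0.4232 0.3595 0.0907] yang 5.22 tool z [-0.001 -0.    -1.   ] shift now [-0.0006  0.0003  0.0877] rotvec [-0.001  0.     0.018] F [-0.2  0.5  1.1] t 1.85 j [ 0.57  0.44 -0.34  0.78  0.    2.05]
```

In the tool's units: 0.03 m / 0.75 = 0.04, 0.015 m / 0.75 = 0.02, 0.018 rad / 3.1416 = 0.0057.

```bash
python3 drive.py '[[[0,0,0.04,0,0,0.0057],[0,0,0.04,0,0,0],[0,0,0.02,0,0,0],[0,0,0.0107,0,0,0],[0,0,0.0053,0,0,0]]]'; python3 drive.py '[[[0,0,0,0,0,0],[0,0,0,0,0,0],[0,0,0,0,0,0],[0,0,0,0,0,0]]]' 0.06 20;python3 -c "
from h import *
to(.4234,.3589,.003,4.2)"
```

```text
clock: 2.48
ee_pos: [0.4238, 0.3599, 0.0042]
orientation: [2.14, 2.3, 0.001]
wrist_force: [-0.4, 0.5, 0.2]
finger_gap: 0.0852
gripper_force: 0.0
clock: 2.98
ee_pos: [0.4237, 0.3598, 0.0044]
orientation: [2.141, 2.299, 0.001]
wrist_force: [0.6, -0.5, 0.2]
finger_gap: 0.0602
gripper_force: 0.0
pos [0.4237 0.3598 0.0044] yang 4.07 tool z [ 0.  0. -1.] shift now [-0.0009 -0.0003  0.0014] rotvec [ 0.001 -0.    -0.002] F [ 0.6 -0.5  0.2] t 2.98 j [ 0.57  0.55 -0.42  0.59 -0.    2.07]
```

In the tool's units: 0.003 m / 0.75 = 0.004.

```bash
python3 drive.py '[[[0,0,0,0,0,0],[0,0,0,0,0,0],[0,0,0,0,0,0]]]' 0.085; python3 drive.py '[[[0,0,0.004,0,0,0],[0,0,0.004,0,0,0],[0,0,0,0,0,0]]]';python3 -c "
from h import *
to(.4234,.3589,.003,4.2)
d=bot.get_image('top');a=d['frame'][175:275,80:210,::-1]
s=bot.get_image('side')['frame'][265:375,250:393,::-1]
cv2.imwrite('pics/a1.png',np.vstack([cv2.resize(a,(520,300)),cv2.resize(s,(520,300),interpolation=3)][::1]))"
```

```text
clock: 3.35
ee_pos: [0.4235, 0.3596, 0.0041]
orientation: [2.141, 2.299, -0.0]
wrist_force: [-0.0, 0.1, 0.8]
finger_gap: 0.0852
gripper_force: 0.0
clock: 3.72
ee_pos: [0.4232, 0.3594, -0.0023]
orientation: [-2.141, -2.299, 0.001]
wrist_force: [-0.8, 1.1, 0.4]
finger_gap: 0.0848
gripper_force: 0.0
pos [ 0.4232  0.3594 -0.0023] yang 4.07 tool z [-0.001 -0.    -1.   ] shift now [-0.0006  0.0002 -0.0053] rotvec [-0.001  0.    -0.002] F [-0.8  1.1  0.4] t 3.73 j [ 0.57  0.56 -0.43  0.58  0.    2.07]
```

View pics/a1.png

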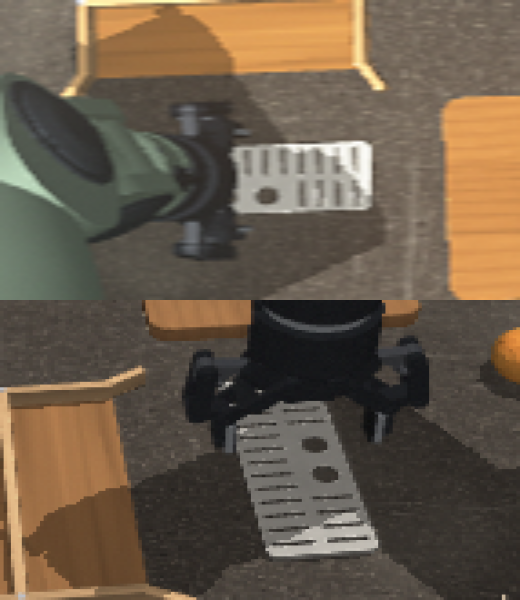

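The fingers straddle the grid, but when closed earlier they passed above it. I'll close again 3 mm lower.

In the tool's units: -0.003 m / 0.75 = -0.004.

```bash
python3 drive.py '[[[0,0,-0.004,0,0,0],[0,0,0,0,0,0]]]' ; python3 drive.py '[[[0,0,0,0,0,0],[0,0,0,0,0,0],[0,0,0,0,0,0],[0,0,0,0,0,0]]]' 0.064 20
```

```text
clock: 4.08
ee_pos: [0.4238, 0.3599, 0.0015]
orientation: [2.141, 2.299, 0.001]
wrist_force: [-0.1, 0.1, 0.3]
finger_gap: 0.0848
gripper_force: 0.0
clock: 4.58
ee_pos: [0.4235, 0.3597, 0.0011]
orientation: [-2.141, -2.299, 0.0]
wrist_force: [-0.1, 0.1, -0.0]
finger_gap: 0.0643
gripper_force: 0.0
```

In the tool's units: 0.004 m / 0.75 = 0.0053.

```bash
python3 drive.py '[[[0,0,0,0,0,0],[0,0,0,0,0,0]]]' 0.085; python3 drive.py '[[[0,0,0.0053,0,0,0],[0,0,0,0,0,0]]]' ; python3 drive.py '[[[0,0,0,0,0,0],[0,0,0,0,0,0],[0,0,0,0,0,0],[0,0,0,0,0,0]]]' 0.06 20
```

```text
clock: 4.82
ee_pos: [0.4235, 0.3597, 0.0011]
orientation: [-2.141, -2.299, 0.0]
wrist_force: [-0.5, -0.2, -0.3]
finger_gap: 0.0849
gripper_force: 0.0
clock: 5.08
ee_pos: [0.4231, 0.3594, -0.0033]
orientation: [-2.141, -2.299, 0.001]
wrist_force: [0.3, -0.0, -0.4]
finger_gap: 0.0852
gripper_force: 0.0
clock: 5.58
ee_pos: [0.4235, 0.3597, -0.0029]
orientation: [2.141, 2.299, 0.0]
wrist_force: [0.1, 0.2, 1.0]
finger_gap: 0.0598
gripper_force: 0.0
```

```bash
python3 -c "
from h import *
d=bot.get_image('side');C=cloud(d);f=d['frame']
m=(abs(C[...,1]-.36)<.03)&(abs(C[...,0]-.4235)<.075)
for x0 in np.arange(.35,.5,.005):
    k=m&(abs(C[...,0]-x0-.0025)<.0025)&(f.max(2)<75)&(C[...,2]>.004)
    if k.any(): print(round(x0,3),C[k][:,2].min().round(4),k.sum())
a=f[265:345,270:370,::-1]
cv2.imwrite('pics/a2.png',cv2.resize(a,(700,560),interpolation=cv2.INTER_NEAREST))"
```

```text
0.35 0.4376 119
0.355 0.0914 146
0.36 0.0753 178
0.365 0.0722 216
0.37 0.004 248
0.375 0.0366 206
0.38 0.0052 223
0.385 0.0397 140
0.39 0.0251 210
0.395 0.089 158
0.4 0.0086 93
0.405 0.005 36
0.41 0.0051 34
0.415 0.0074 27
0.42 0.0975 29
0.425 0.0049 33
0.43 0.0064 44
0.435 0.0061 59
0.44 0.0073 129
0.445 0.0079 201
0.45 0.0091 297
0.455 0.0044 402
0.46 0.0055 293
0.465 0.0382 282
0.47 0.0684 261
0.475 0.0723 183
0.48 0.0732 102
0.485 0.0774 56
0.49 0.1219 5
```

View pics/a2.png

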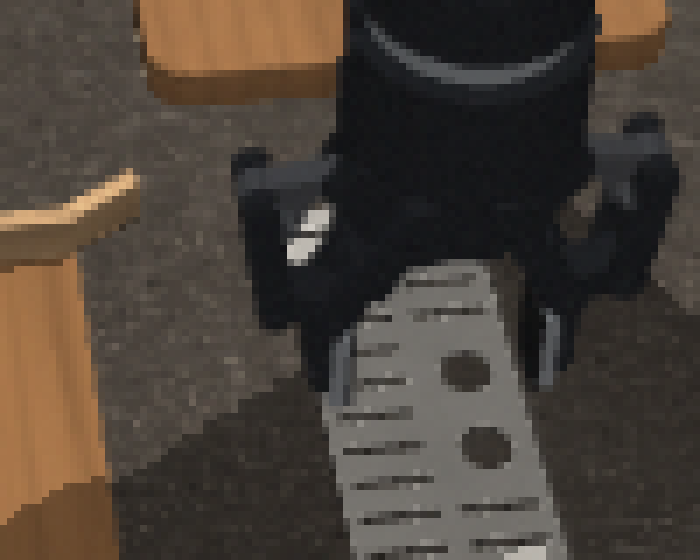

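The pads still look slightly above the grid, with the rear pad overlapping its edge at crop (340,380). I'll open and feel downward for the table.

In the tool's units: 0.002 m / 0.75 = 0.0027, 0.001 m / 0.75 = 0.0013.

```bash
python3 drive.py '[[[0,0,0,0,0,0],[0,0,0,0,0,0]]]' 0.085; python3 drive.py '[[[0,0,0.0027,0,0,0],[0,0,0,0,0,0]]]' ;  python3 drive.py '[[[0,0,0.0027,0,0,0],[0,0,0,0,0,0]]]' ; python3 drive.py '[[[0,0,0.0013,0,0,0],[0,0,0,0,0,0]]]'
```

```text
clock: 5.88
ee_pos: [0.4235, 0.3597, -0.0029]
orientation: [-2.141, -2.299, 0.0]
wrist_force: [-0.3, -0.9, 0.0]
finger_gap: 0.085
gripper_force: 0.0
clock: 6.12
ee_pos: [0.4233, 0.3596, -0.0051]
orientation: [-2.141, -2.299, 0.001]
wrist_force: [-0.1, -0.4, -0.3]
finger_gap: 0.085
gripper_force: 0.0
clock: 6.38
ee_pos: [0.4233, 0.3596, -0.0071]
orientation: [-2.141, -2.299, 0.001]
wrist_force: [-0.1, 0.3, -0.1]
finger_gap: 0.0851
gripper_force: 0.0
clock: 6.62
ee_pos: [0.4234, 0.3597, -0.008]
orientation: [-2.141, -2.299, 0.0]
wrist_force: [0.5, -0.5, 0.3]
finger_gap: 0.0851
gripper_force: 0.0
```

```bash
python3 drive.py '[[[0,0,0,0,0,0],[0,0,0,0,0,0]]]' 0.072 20; python3 drive.py '[[[0,0,0,0,0,0],[0,0,0,0,0,0]]]' 0.064 20
```

```text
clock: 6.88
ee_pos: [0.4235, 0.3597, -0.0079]
orientation: [2.141, 2.299, 0.0]
wrist_force: [-0.2, -1.3, -0.1]
finger_gap: 0.0723
gripper_force: 0.0
clock: 7.12
ee_pos: [0.4235, 0.3597, -0.0079]
orientation: [2.141, 2.299, 0.0]
wrist_force: [0.0, -0.4, -0.1]
finger_gap: 0.0643
gripper_force: 0.0
```

In the tool's units: 0.002 m / 0.75 = 0.0027.

```bash
python3 drive.py '[[[0,0,0,0,0,0],[0,0,0,0,0,0]]]' 0.085; python3 drive.py '[[[0,0,0.0027,0,0,0],[0,0,0,0,0,0]]]' ;  python3 drive.py '[[[0,0,0.0027,0,0,0],[0,0,0,0,0,0]]]' ; python3 -c "
from h import *
d=bot.get_image('side');f=d['frame']
a=f[265:345,270:370,::-1]
cv2.imwrite('pics/a3.png',cv2.resize(a,(700,560),interpolation=cv2.INTER_NEAREST))
print(bot.observe())"
```

```text
clock: 7.38
ee_pos: [0.4234, 0.3597, -0.0079]
orientation: [-2.141, -2.299, 0.0]
wrist_force: [0.5, -0.1, 0.3]
finger_gap: 0.0848
gripper_force: 0.0
clock: 7.62
ee_pos: [0.4234, 0.3596, -0.0101]
orientation: [-2.141, -2.299, 0.0]
wrist_force: [-0.2, -0.3, -0.3]
finger_gap: 0.0853
gripper_force: 0.0
clock: 7.88
ee_pos: [0.4233, 0.3596, -0.0121]
orientation: [-2.141, -2.299, 0.001]
wrist_force: [-0.1, 0.5, 0.4]
finger_gap: 0.0852
gripper_force: 0.0
{'clock': 7.925, 'joints': array([ 5.71206539e-01,  5.79025636e-01, -4.35508850e-01,  5.56490067e-01,
        1.30257572e-05,  2.07099869e+00]), 'joint_velocities': array([ 1.95687776e-04, -2.17623267e-03,  8.65149845e-04,  2.35990120e-05,
       -4.34407954e-04,  3.68883019e-04]), 'joint_efforts': array([-2.22354647e-03, -4.93802834e+01,  1.85817540e+01, -8.98593367e-03,
       -1.59137321e-04,  1.06500460e-05]), 'ee_pos': array([ 0.42340738,  0.35960609, -0.01204657]), 'orientation': array([-2.14114537e+00, -2.29884039e+00,  3.42315912e-04]), 'wrist_force': array([-0.5221792 ,  0.04356714, -0.63804845]), 'moment': array([-0.03874462, -0.03184971,  0.03243486]), 'gripper_force': 0.0, 'finger_gap': 0.08521269052237769}
```

View pics/a3.png

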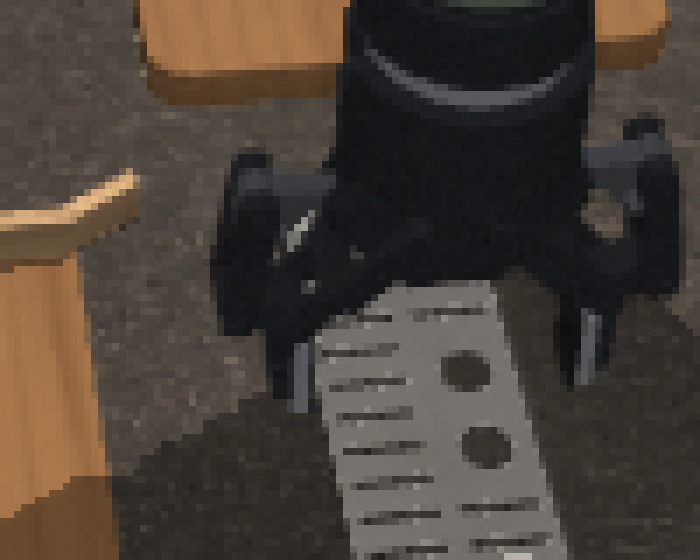

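```bash
python3 -c "
from h import *
d=bot.get_image('side')
for z in (0,.005,.01,.015,.02):
  print(z,proj(d,[.466,.3737,z]).round(1),proj(d,[.381,.367,z]).round(1))
print('seen',(270+305/7,265+411/7),(270+583/7,265+385/7))"
```

```text
0 [313.  330.7] [349.1 327. ]
0.005 [313.  329.4] [349.3 325.7]
0.01 [313.1 328. ] [349.5 324.3]
0.015 [313.2 326.6] [349.7 322.9]
0.02 [313.3 325.2] [349.9 321.6]
seen (313.57142857142856, 323.7142857142857) (353.2857142857143, 320.0)
```

```bash
python3 -c "
from h import *
d=bot.get_image('side');C=cloud(d);t=bot.get_image('top');D=cloud(t)
for u,v in ((313,321),(312,322),(311,320),(353,318),(353,319),(354,316),(306,300),(363,300),(330,285)): print('side',u,v,C[v,u].round(4),d['frame'][v,u])
for u,v in ((131,213),(131,255),(131,234),(125,216),(138,216),(128,213)): print('top',u,v,D[v,u].round(4),t['frame'][v,u])
"
```

```text
side 313 321 [0.4672 0.3735 0.035 ] [88 89 92]
side 312 322 [0.4696 0.3754 0.034 ] [85 87 89]
side 311 320 [0.4714 0.3701 0.0345] [34 34 36]
side 353 318 [0.3753 0.3679 0.0336] [86 87 89]
side 353 319 [0.3751 0.3684 0.0306] [88 89 91]
side 354 316 [0.3731 0.3662 0.0384] [72 73 75]
side 306 300 [0.4855 0.3764 0.1103] [22 24 25]
side 363 300 [0.3593 0.3685 0.0948] [22 23 25]
side 330 285 [0.4398 0.3921 0.1716] [21 21 22]
top 131 213 [0.4793 0.3546 0.1258] [55 49 46]
top 131 255 [0.3659 0.3484 0.1268] [60 60 60]
top 131 234 [0.4205 0.31   0.2527] [47 42 39]
top 125 216 [ 0.4778  0.4144 -0.0022] [81 73 63]
top 138 216 [0.4745 0.3516 0.0738] [57 52 49]
top 128 213 [0.479  0.3618 0.1284] [90 90 91]
```

The camera puts the open fingertips about 25–30 mm above the table even though the TCP reads -12 mm. I'll trust the camera and touch, and keep lowering in small steps while watching the force.

In the tool's units: 0.003 m / 0.75 = 0.004.

```bash
python3 drive.py '[[[0,0,0.004,0,0,0],[0,0,0.004,0,0,0],[0,0,0,0,0,0]]]'; python3 drive.py '[[[0,0,0.0027,0,0,0],[0,0,0,0,0,0]]]';python3 drive.py '[[[0,0,0.0027,0,0,0],[0,0,0,0,0,0]]]' ; python3 -c "
from h import *
d=bot.get_image('side');C=cloud(d);f=d['frame']
for u in (312,313,314,352,353,354):
  print(u,[(v,C[v,u].round(3).tolist(),int(f[v,u,0])) for v in (322,324,326,328)])"
```

```text
clock: 8.45
ee_pos: [0.4232, 0.3595, -0.0183]
orientation: [-2.141, -2.299, 0.001]
wrist_force: [-1.0, 0.4, 0.5]
finger_gap: 0.0853
gripper_force: 0.0
clock: 8.7
ee_pos: [0.4234, 0.3596, -0.0201]
orientation: [-2.141, -2.299, 0.0]
wrist_force: [0.5, -0.2, 0.6]
finger_gap: 0.085
gripper_force: 0.0
clock: 8.95
ee_pos: [0.4234, 0.3596, -0.0221]
orientation: [-2.141, -2.299, 0.0]
wrist_force: [0.8, -0.0, 0.5]
finger_gap: 0.085
gripper_force: 0.0
312 [(322, [0.47, 0.375, 0.034], 85), (324, [0.469, 0.375, 0.027], 85), (326, [0.469, 0.374, 0.018], 89), (328, [0.468, 0.368, 0.002], 52)]
313 [(322, [0.467, 0.376, 0.035], 87), (324, [0.467, 0.374, 0.024], 87), (326, [0.467, 0.374, 0.018], 63), (328, [0.465, 0.367, 0.002], 48)]
314 [(322, [0.465, 0.374, 0.032], 34), (324, [0.465, 0.375, 0.026], 36), (326, [0.464, 0.374, 0.018], 43), (328, [0.463, 0.367, 0.001], 49)]
352 [(322, [0.376, 0.368, 0.019], 86), (324, [0.373, 0.361, 0.003], 58), (326, [0.374, 0.365, 0.001], 53), (328, [0.375, 0.371, 0.001], 56)]
353 [(322, [0.374, 0.369, 0.02], 81), (324, [0.371, 0.359, 0.001], 57), (326, [0.372, 0.367, 0.003], 51), (328, [0.372, 0.369, -0.001], 54)]
354 [(322, [0.367, 0.354, 0.001], 56), (324, [0.368, 0.36, 0.001], 58), (326, [0.369, 0.365, 0.001], 49), (328, [0.371, 0.372, 0.002], 57)]
```

Tips are now about 16 mm above the table. I'll lower 8 mm more and then close.

In the tool's units: 0.004 m / 0.75 = 0.0053, 0.003 m / 0.75 = 0.004.

```bash
python3 drive.py '[[[0,0,0.0053,0,0,0],[0,0,0.004,0,0,0],[0,0,0,0,0,0]]]'; python3 drive.py '[[[0,0,0,0,0,0],[0,0,0,0,0,0]]]' 0.072 20;python3 drive.py '[[[0,0,0,0,0,0],[0,0,0,0,0,0]]]' 0.064 20
```

```text
clock: 9.38
ee_pos: [0.4231, 0.3594, -0.0293]
orientation: [-2.141, -2.299, 0.001]
wrist_force: [-0.1, 0.1, -0.4]
finger_gap: 0.0853
gripper_force: 0.0
clock: 9.62
ee_pos: [0.4236, 0.3597, -0.0289]
orientation: [2.141, 2.299, 0.0]
wrist_force: [0.4, 1.2, 0.1]
finger_gap: 0.0719
gripper_force: 0.0
clock: 9.88
ee_pos: [0.4241, 0.3599, -0.0284]
orientation: [2.141, 2.298, 0.002]
wrist_force: [-0.3, -1.2, 4.6]
finger_gap: 0.0669
gripper_force: 21.8
```

Gripped at 67 mm with a light touch on the table. Next I'll slide it 13.6 mm along the tray's y, then forward into the lips.

In the tool's units: 0.015 m / 0.75 = 0.02, 0.007 m / 0.75 = 0.0093.

```bash
python3 drive.py '[[[0.0093,0,0,0,0,0],[0.0088,0,0,0,0,0],[0,0.02,0,0,0,0],[0,0.02,0,0,0,0],[0,0,0,0,0,0]]]'; python3 drive.py '[[[0,0.016,0,0,0,0],[0,0.016,0,0,0,0],[0,0.016,0,0,0,0],[0,0.0107,0,0,0,0],[0,0,0,0,0,0]]]';python3 drive.py '[[[0,0.0107,0,0,0,0],[0,0.0107,0,0,0,0],[0,0,0,0,0,0]]]'
```

```text
clock: 10.5
ee_pos: [0.4524, 0.3757, -0.0286]
orientation: [-2.141, -2.298, -0.0]
wrist_force: [-1.1, -0.7, 6.9]
finger_gap: 0.067
gripper_force: 23.0
clock: 11.12
ee_pos: [0.4946, 0.3787, -0.0286]
orientation: [-2.139, -2.297, 0.003]
wrist_force: [-4.8, 0.1, 9.1]
finger_gap: 0.0671
gripper_force: 23.1
clock: 11.5
ee_pos: [0.5107, 0.3799, -0.0286]
orientation: [-2.139, -2.298, 0.002]
wrist_force: [-3.8, -0.7, 8.8]
finger_gap: 0.0668
gripper_force: 23.1
```

In the tool's units: -0.03 m / 0.75 = -0.04, -0.02 m / 0.75 = -0.0267.

```bash
python3 drive.py '[[[0,0,0,0,0,0],[0,0,0,0,0,0],[0,0,-0.0267,0,0,0],[0,0,-0.04,0,0,0],[0,-0.04,0,0,0,0]]]' 0.085; python3 drive.py '[[[0,-0.04,0,0,0,-0.0555],[0,0,0,0,0,-0.0555],[0,0,0,0,0,-0.0555],[0,0,0,0,0,-0.0555],[0,0,0,0,0,-0.0555]]]';python3 drive.py '[[[0,0,0,0,0,-0.0555],[0,0,0,0,0,-0.0555],[0,0,0,0,0,-0.0555],[0,0,0,0,0,-0.0555],[0,0,0,0,0,0]]]'; python3 -c "
from h import *
x,y=.5295-.077*.9973,.380-.077*.0732
to(x,y,-.033,94.2)
t=bot.get_image('top')
cv2.imwrite('pics/b1.png',cv2.resize(t['frame'][150:275,80:220,::-1],None,fx=4.5,fy=4.5,interpolation=3))"
```

```text
clock: 12.12
ee_pos: [0.4862, 0.3789, 0.0236]
orientation: [2.142, 2.295, 0.011]
wrist_force: [0.0, -0.3, 0.6]
finger_gap: 0.0849
gripper_force: 0.0
clock: 12.75
ee_pos: [0.4524, 0.3753, 0.0209]
orientation: [-0.961, -2.991, 0.0]
wrist_force: [-1.0, 0.5, 0.4]
finger_gap: 0.0849
gripper_force: 0.0
clock: 13.38
ee_pos: [0.4524, 0.3753, 0.0209]
orientation: [0.108, -3.14, 0.0]
wrist_force: [-0.0, 0.2, 0.2]
finger_gap: 0.0849
gripper_force: 0.0
pos [0.4524 0.3753 0.0209] yang 93.93 tool z [-0. -0. -1.] shift now [-0.0002 -0.0009  0.0539] rotvec [-0.    -0.    -0.005] F [-0.   0.2  0.2] t 13.38 j [ 0.57  0.58 -0.32  0.67 -0.    0.5 ]
```

View pics/b1.png

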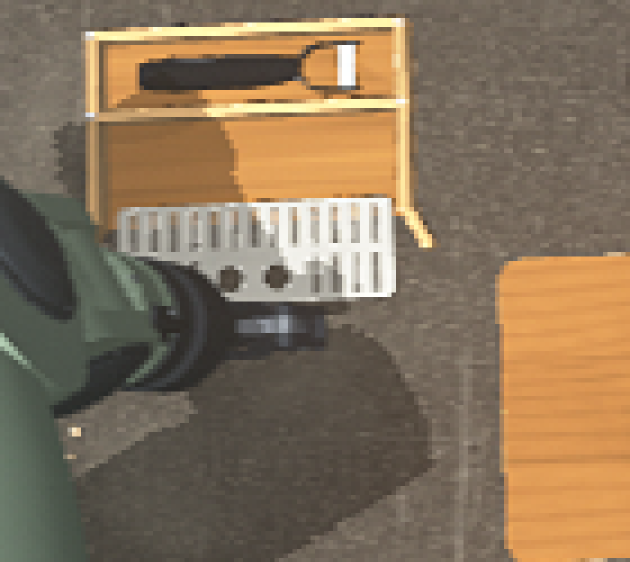

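The grid is in the mouth and square to the tray: its top edge (118,210)-(392,198) is parallel to the back wall (92,115)-(402,101), with gaps at both ends. Now I'll lower behind it and push.

In the tool's units: 0.025 m / 0.75 = 0.0333, 0.014 m / 0.75 = 0.0187, -0.005 rad / 3.1416 = -0.0016.

```bash
python3 drive.py '[[[0,0,0.0333,0,0,-0.0016],[0,0,0.0187,0,0,0],[0,0,0.0067,0,0,0],[0,0,0.004,0,0,0],[0,0,0,0,0,0]]]' 0.067; python3 drive.py '[[[-0.0133,0,0,0,0,0],[-0.016,0,0,0,0,0],[-0.016,0,0,0,0,0],[-0.016,0,0,0,0,0],[0,0,0,0,0,0]]]'; python3 -c "
from h import *
to(.5295-.009*.9973,.380-.009*.0732,-.026,94.2)"
```

```text
clock: 14.05
ee_pos: [0.4527, 0.3755, -0.0256]
orientation: [-0.118, 3.139, 0.0]
wrist_force: [-0.4, 0.5, 0.1]
finger_gap: 0.067
gripper_force: 0.0
clock: 14.68
ee_pos: [0.5003, 0.379, -0.0258]
orientation: [-0.117, 3.137, 0.001]
wrist_force: [-0.4, 0.2, -0.0]
finger_gap: 0.0668
gripper_force: 0.0
pos [ 0.5003  0.379  -0.0258] yang 94.28 tool z [ 0.002  0.001 -1.   ] shift now [-0.0202 -0.0012  0.0002] rotvec [0.    0.002 0.001] F [-0.4  0.2 -0. ] t 14.68 j [ 0.53  0.7  -0.24  0.63 -0.    0.46]
```

```bash
cat >> h.py <<'E'
def grid():
    d=bot.get_image('top');f=d['frame'].astype(int)
    for u in (112,116,120,150,155,160,165):
        v=np.nonzero(f[150:255,u].min(1)>115)[0]+150; v=v[v>178]
        if len(v): print(u,v.min(),v.max(),px(d,u,v.min()-.5,.008)[:2].round(4),px(d,u,v.max()+.5,.008)[:2].round(4))
    r=np.nonzero(f[205,100:185].min(1)>125)[0]+100; print("row205",r.min(),r.max()) if len(r) else 0
E
python3 -c "
from h import *
grid()"
```

```text
112 185 188 [0.5709 0.4547] [0.5588 0.454 ]
116 184 198 [0.5742 0.4429] [0.529  0.4405]
120 184 190 [0.5745 0.431 ] [0.5534 0.4298]
150 182 200 [0.5827 0.3416] [0.5254 0.3389]
155 182 204 [0.5831 0.3267] [0.5138 0.3234]
160 182 204 [0.5835 0.3117] [0.5141 0.3085]
165 182 203 [0.5838 0.2968] [0.5175 0.2938]
row205 139 148
```

In the tool's units: -0.008 m / 0.75 = -0.0107, -0.006 m / 0.75 = -0.008.

```bash
python3 drive.py '[[[-0.0107,0,0,0,0,0],[-0.008,0,0,0,0,0],[-0.004,0,0,0,0,0],[0,0,0,0,0,0]]]'; python3 drive.py '[[[-0.002,0,0,0,0,0],[0,0,0,0,0,0]]]';python3 drive.py '[[[-0.002,0,0,0,0,0],[0,0,0,0,0,0]]]'; python3 drive.py '[[[-0.0013,0,0,0,0,0],[0,0,0,0,0,0]]]'
```

```text
clock: 15.22
ee_pos: [0.5157, 0.3802, -0.0259]
orientation: [-0.119, 3.139, 0.0]
wrist_force: [0.8, 0.3, -0.7]
finger_gap: 0.0671
gripper_force: 0.0
clock: 15.48
ee_pos: [0.5165, 0.3803, -0.0259]
orientation: [0.119, -3.139, 0.0]
wrist_force: [-0.2, -1.0, 0.5]
finger_gap: 0.0672
gripper_force: 0.5
clock: 15.72
ee_pos: [0.5183, 0.3804, -0.0259]
orientation: [-0.119, 3.139, -0.0]
wrist_force: [-0.8, -0.1, -0.6]
finger_gap: 0.0671
gripper_force: 0.6
clock: 15.98
ee_pos: [0.5194, 0.3805, -0.0259]
orientation: [-0.119, 3.139, 0.0]
wrist_force: [-1.0, -0.6, 0.3]
finger_gap: 0.0671
gripper_force: 0.7
```

In the tool's units: -0.001 m / 0.75 = -0.0013.

```bash
python3 drive.py '[[[-0.0013,0,0,0,0,0],[0,0,0,0,0,0]]]'; python3 drive.py '[[[-0.0013,0,0,0,0,0],[0,0,0,0,0,0]]]';python3 drive.py '[[[-0.0013,0,0,0,0,0],[0,0,0,0,0,0]]]'; python3 -c "
from h import *
grid()"
```

```text
clock: 16.23
ee_pos: [0.5204, 0.3805, -0.0259]
orientation: [-0.119, 3.139, 0.0]
wrist_force: [-1.4, -0.6, 0.4]
finger_gap: 0.067
gripper_force: 0.7
clock: 16.48
ee_pos: [0.5214, 0.3806, -0.0259]
orientation: [-0.119, 3.139, 0.0]
wrist_force: [-1.8, 0.2, 0.9]
finger_gap: 0.0668
gripper_force: 0.7
clock: 16.73
ee_pos: [0.5223, 0.3807, -0.0259]
orientation: [-0.119, 3.139, 0.0]
wrist_force: [-2.0, -0.5, 1.8]
finger_gap: 0.0672
gripper_force: 0.8
112 180 180 [0.586  0.4555] [0.583  0.4553]
116 179 188 [0.5893 0.4437] [0.5591 0.4421]
120 179 182 [0.5896 0.4318] [0.5775 0.4311]
150 179 192 [0.5918 0.3421] [0.5495 0.3401]
155 179 197 [0.5922 0.3271] [0.5348 0.3244]
160 179 246 [0.5926 0.3121] [0.3891 0.3028]
165 179 196 [0.5929 0.2972] [0.5386 0.2947]
```

The manual's scale: shifts go in shares of 0.75 m and turns go in shares of pi rad. Converting my numbers, -0.0015 m / 0.75 = -0.002.

```bash
python3 drive.py '[[[-0.002,0,0,0,0,0],[0,0,0,0,0,0]]]'; python3 drive.py '[[[-0.002,0,0,0,0,0],[0,0,0,0,0,0]]]';python3 drive.py '[[[-0.002,0,0,0,0,0],[0,0,0,0,0,0]]]'
```

```text
clock: 17.02
ee_pos: [0.5225, 0.3807, -0.026]
orientation: [0.119, -3.137, -0.0]
wrist_force: [-5.7, 0.0, 3.4]
finger_gap: 0.0668
gripper_force: 2.6
clock: 17.27
ee_pos: [0.5225, 0.3807, -0.0261]
orientation: [0.12, -3.134, 0.0]
wrist_force: [-8.1, 0.7, 6.0]
finger_gap: 0.067
gripper_force: 4.2
clock: 17.52
ee_pos: [0.5225, 0.3808, -0.0262]
orientation: [0.12, -3.132, 0.0]
wrist_force: [-12.2, 0.1, 7.6]
finger_gap: 0.067
gripper_force: 5.8
```

Stalled at x = 0.5225 with force rising to 12 N, so the grid is home. I'll back off, rise and check.

In the tool's units: -0.04 m / 0.75 = -0.0533, -0.03 m / 0.75 = -0.04.

```bash
python3 drive.py '[[[0.008,0,0,0,0,0],[0.0267,0,0,0,0,0],[0,0,-0.04,0,0,0],[0,0,-0.0533,0,0,0],[0,0,-0.0533,0,0,0]]]'; python3 drive.py '[[[0,-0.08,0,0,0,0],[0,-0.08,0,0,0,0],[0,-0.08,0,0,0,0],[0,-0.08,0,0,0,0],[0,-0.08,0,0,0,0]]]' 0.085; python3 -c "
from h import *
to(.458,-.2975,.06,-3.8)
d=bot.get_image('top');cv2.imwrite('pics/b2.png',cv2.resize(d['frame'][150:250,85:185,::-1],None,fx=5.8,fy=5.8,interpolation=3))
grid()"
```

```text
clock: 18.15
ee_pos: [0.5017, 0.3791, 0.0853]
orientation: [-0.118, 3.137, 0.0]
wrist_force: [0.5, -0.6, 0.4]
finger_gap: 0.0675
gripper_force: 0.0
clock: 18.77
ee_pos: [0.5248, 0.0776, 0.0846]
orientation: [-0.119, 3.136, -0.002]
wrist_force: [0.5, -0.1, 0.4]
finger_gap: 0.0848
gripper_force: 0.0
pos [0.5248 0.0776 0.0846] yang 94.33 tool z [ 0.003 -0.001 -1.   ] shift now [ 0.095  -0.3689  0.0247] rotvec [-0.003  0.002 -1.429] F [ 0.5 -0.1  0.4] t 18.77 j [ 0.01  0.41 -0.42  0.74 -0.   -0.07]
112 179 199 [0.589  0.4557] [0.5257 0.4522]
116 179 199 [0.5893 0.4437] [0.526  0.4403]
120 179 199 [0.5896 0.4318] [0.5263 0.4284]
150 179 197 [0.5918 0.3421] [0.5345 0.3393]
155 179 197 [0.5922 0.3271] [0.5348 0.3244]
160 179 197 [0.5926 0.3121] [0.5352 0.3095]
165 179 196 [0.5929 0.2972] [0.5386 0.2947]
row205 182 184
```

View pics/b2.png

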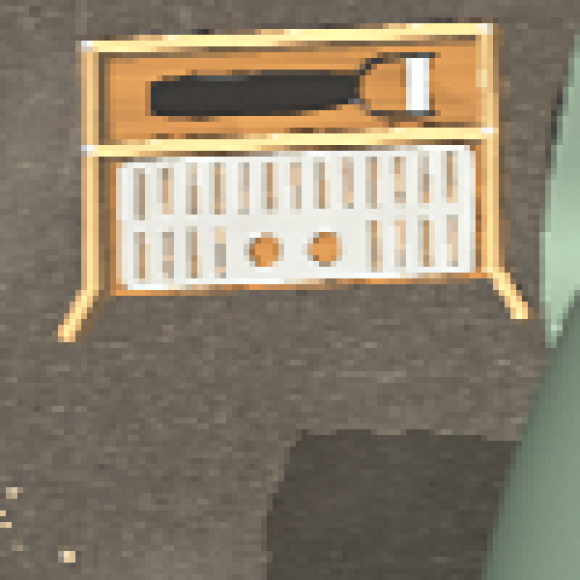

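The grid is home: its back edge (118,165)-(472,148) lies along the wall and there are gaps at both ends. Now the channel.

In the tool's units: -0.055 m / 0.75 = -0.0733, 0.014 m / 0.75 = 0.0187.

```bash
python3 drive.py '[[[0.0187,-0.0733,0.004,0,0,0],[0.0187,-0.0733,0.004,0,0,0],[0.0187,-0.0733,0.004,0,0,0],[0.0187,-0.0733,0.0053,0,0,0],[0.0187,-0.0733,0.0053,0,0,0]]]'; python3 drive.py '[[[0.0187,-0.0733,0.0053,0,0,0],[0.0147,-0.052,0.0053,0,0,-0.057],[0,0,0,0,0,-0.057],[0,0,0,0,0,-0.057],[0,0,0,0,0,-0.057]]]';python3 drive.py '[[[0,0,0,0,0,-0.057],[0,0,0,0,0,-0.057],[0,0,0,0,0,-0.057],[0,0,0,0,0,-0.057],[0,0,0,0,0,0]]]'; python3 -c "
from h import *
to(.458,-.2975,-.016,-3.8)"
```

```text
clock: 19.5
ee_pos: [0.4752, -0.2015, 0.0674]
orientation: [-0.12, 3.137, -0.002]
wrist_force: [1.1, 0.1, 0.2]
finger_gap: 0.085
gripper_force: 0.0
clock: 20.12
ee_pos: [0.4575, -0.2957, 0.0592]
orientation: [-1.22, 2.895, -0.003]
wrist_force: [0.5, -0.2, -0.5]
finger_gap: 0.0852
gripper_force: 0.0
clock: 20.75
ee_pos: [0.4575, -0.2954, 0.0592]
orientation: [2.148, -2.292, 0.002]
wrist_force: [0.2, 0.8, -0.2]
finger_gap: 0.0848
gripper_force: 0.0
pos [ 0.4575 -0.2954  0.0592] yang 176.3 tool z [ 0.001 -0.001 -1.   ] shift now [ 0.002  -0.0006  0.0752] rotvec [-0.001 -0.001  0.002] F [ 0.2  0.8 -0.2] t 20.75 j [-0.71  0.46 -0.41  0.7  -0.   -2.21]
```

In the tool's units: 0.03 m / 0.75 = 0.04, 0.025 m / 0.75 = 0.0333.

```bash
python3 drive.py '[[[0.0027,0,0.04,0,0,0],[0,0,0.0333,0,0,0],[0,0,0.0187,0,0,0],[0,0,0.008,0,0,0],[0,0,0,0,0,0]]]'; python3 drive.py '[[[0,0,0,0,0,0],[0,0,0,0,0,0],[0,0,0,0,0,0],[0,0,0,0,0,0]]]' 0.045 20;  python3 drive.py '[[[0,0,0,0,0,0],[0,0,0,0,0,0],[0,0,0,0,0,0]]]' 0.034 20; python3 -c "
from h import *
to(.458,-.2975,-.016,4.2)"
```

```text
clock: 21.38
ee_pos: [0.4568, -0.2973, -0.0158]
orientation: [2.15, -2.291, 0.0]
wrist_force: [-0.1, -0.8, -0.5]
finger_gap: 0.0851
gripper_force: 0.0
clock: 21.88
ee_pos: [0.4567, -0.2974, -0.0157]
orientation: [-2.15, 2.29, -0.001]
wrist_force: [1.1, -0.9, -0.2]
finger_gap: 0.0449
gripper_force: 0.0
clock: 22.25
ee_pos: [0.4582, -0.2977, -0.0151]
orientation: [-2.15, 2.289, -0.004]
wrist_force: [3.7, 1.8, 5.9]
finger_gap: 0.0348
gripper_force: 20.2
pos [ 0.4582 -0.2977 -0.0151] yang 176.41 tool z [ 0.003 -0.001 -1.   ] shift now [-0.0002  0.0002  0.0009] rotvec [-0.003 -0.001 -0.136] F [3.7 1.8 5.9] t 22.25 j [-0.71  0.57 -0.47  0.53  0.   -2.22]
```

In the tool's units: 0.007 m / 0.75 = 0.0093, 0.0062 m / 0.75 = 0.0083, -0.068 rad / 3.1416 = -0.0216.

```bash
python3 drive.py '[[[0,0,0,0,0,-0.0216],[0,0,0,0,0,-0.0216],[0.0093,0,0,0,0,0],[0.0083,0,0,0,0,0],[0,0,0,0,0,0]]]'; python3 drive.py '[[[0,-0.02,0,0,0,0],[0,-0.02,0,0,0,0],[0,-0.02,0,0,0,0],[0,-0.016,0,0,0,0],[0,0,0,0,0,0]]]'; python3 -c "
from h import *
to(.5555,-.3036,-.015,4.2)
d=bot.get_image('top');f=d['frame'].astype(int)
k=np.zeros((420,560),np.uint8);k[190:240,325:405]=(f.max(2)<42)[190:240,325:405]
for v in range(196,226,3):
  u=np.nonzero(k[v])[0]; print(v,u.min() if len(u) else 0,u.max() if len(u) else 0)"
```

```text
clock: 22.88
ee_pos: [0.4571, -0.3061, -0.0152]
orientation: [-2.298, 2.133, 0.008]
wrist_force: [-0.8, 12.0, 18.6]
finger_gap: 0.034
gripper_force: 21.6
clock: 23.5
ee_pos: [0.5115, -0.3066, -0.0154]
orientation: [2.296, -2.136, -0.005]
wrist_force: [-6.7, 1.2, 12.7]
finger_gap: 0.0348
gripper_force: 22.3
pos [ 0.5115 -0.3066 -0.0154] yang -175.86 tool z [-0.006 -0.002 -1.   ] shift now [ 0.0002 -0.0441 -0.0007] rotvec [ 0.006 -0.001 -0.001] F [-6.7  1.2 12.7] t 23.5 j [-0.66  0.64 -0.32  0.62 -0.01 -2.3 ]
196 0 0
199 0 0
202 0 0
205 0 0
208 337 337
211 337 338
214 337 337
217 337 356
220 0 0
223 0 0
```

In the tool's units: -0.012 m / 0.75 = -0.016, -0.006 m / 0.75 = -0.008.

```bash
python3 drive.py '[[[0,-0.016,-0.0008,0,0,0],[0,-0.016,0,0,0,0],[0,-0.008,0,0,0,0],[0,0,0,0,0,0]]]'; python3 drive.py '[[[0,-0.008,0,0,0,0],[0,-0.008,0,0,0,0],[0,0,0,0,0,0]]]'; python3 -c "
from h import *
to(.5555,-.3036,-.015,4.2)
d=bot.get_image('top');f=d['frame']
s=bot.get_image('side')
cv2.imwrite('pics/c1.png',np.hstack([cv2.resize(f[150:250,320:410,::-1],(450,500),interpolation=3),cv2.resize(s['frame'][130:210,225:281,::-1],(350,500),interpolation=3)]))"
```

```text
clock: 24.05
ee_pos: [0.5413, -0.3044, -0.0154]
orientation: [2.296, -2.136, -0.006]
wrist_force: [-5.9, -0.5, 8.5]
finger_gap: 0.0345
gripper_force: 21.8
clock: 24.42
ee_pos: [0.5532, -0.3035, -0.0154]
orientation: [2.296, -2.137, -0.006]
wrist_force: [-5.3, 0.0, 8.5]
finger_gap: 0.0348
gripper_force: 21.8
pos [ 0.5532 -0.3035 -0.0154] yang -175.88 tool z [-0.006 -0.001 -1.   ] shift now [ 0.0003 -0.0023 -0.0004] rotvec [ 0.006 -0.001 -0.001] F [-5.3  0.   8.5] t 24.43 j [-0.62  0.69 -0.21  0.67 -0.   -2.26]
```

In the tool's units: -0.03 m / 0.75 = -0.04, -0.015 m / 0.75 = -0.02.

```bash
python3 drive.py '[[[0,0,0,0,0,0],[0,0,0,0,0,0],[0,0,-0.02,0,0,0],[0,0,-0.04,0,0,0],[0,0,-0.04,0,0,0]]]' 0.045; python3 drive.py '[[[0,0.06,0,0,0,0.0555],[0,0,0,0,0,0.0555],[0,0,0,0,0,0.0555],[0,0,0,0,0,0.0555],[0,0,0,0,0,0.0555]]]' 0.067;python3 drive.py '[[[0,0,0,0,0,0.0555],[0,0,0,0,0,0.0555],[0,0,0,0,0,0.0555],[0,0,0,0,0,0.0555],[0,0,0,0,0,0]]]'; python3 -c "
from h import *
to(.562-.0535*.9973,-.3031-.0535*.0732,-.021,94.2)
d=bot.get_image('top');cv2.imwrite('pics/c2.png',cv2.resize(d['frame'][140:250,310:420,::-1],None,fx=5.2,fy=5.2,interpolation=3))
f=d['frame'].astype(int)
for v in range(178,216,2):
  u=np.nonzero(f[v,333:398].max(1)<45)[0]+333
  if len(u): print(v,u.min(),u.max(),len(u),px(d,u.min()-.5,v,.027)[:2].round(4),px(d,u.max()+.5,v,.027)[:2].round(4))"
```

```text
clock: 25.15
ee_pos: [0.5563, -0.3032, 0.0612]
orientation: [2.301, -2.139, 0.0]
wrist_force: [0.5, -0.1, -0.8]
finger_gap: 0.0444
gripper_force: 0.0
clock: 25.78
ee_pos: [0.5117, -0.3067, 0.0608]
orientation: [-1.173, 2.914, -0.001]
wrist_force: [0.2, 0.0, 0.6]
finger_gap: 0.0671
gripper_force: 0.0
clock: 26.4
ee_pos: [0.5117, -0.3067, 0.0605]
orientation: [-0.118, 3.139, -0.001]
wrist_force: [-0.3, -0.2, 0.1]
finger_gap: 0.0666
gripper_force: 0.0
pos [ 0.5117 -0.3067  0.0605] yang 94.32 tool z [ 0.001 -0.001 -1.   ] shift now [ 0.0031 -0.0001  0.0815] rotvec [-0.001  0.001  0.002] F [-0.3 -0.2  0.1] t 26.4 j [-0.66  0.54 -0.26  0.76 -0.   -0.74]
178 390 390 1 [ 0.6083 -0.3752] [ 0.6084 -0.3782]
180 389 389 1 [ 0.6022 -0.3722] [ 0.6023 -0.3752]
182 388 388 1 [ 0.5961 -0.3693] [ 0.5962 -0.3723]
192 349 369 20 [ 0.5632 -0.2531] [ 0.5648 -0.3156]
194 336 355 17 [ 0.5563 -0.2144] [ 0.5578 -0.274 ]
196 336 362 15 [ 0.5503 -0.2145] [ 0.5523 -0.2949]
198 336 357 15 [ 0.5444 -0.2146] [ 0.546 -0.28 ]
200 336 363 16 [ 0.5384 -0.2147] [ 0.5404 -0.2979]
202 336 360 17 [ 0.5325 -0.2147] [ 0.5342 -0.289 ]
204 336 344 8 [ 0.5265 -0.2148] [ 0.5271 -0.2415]
210 352 352 1 [ 0.5098 -0.2625] [ 0.5099 -0.2655]
212 353 354 2 [ 0.5039 -0.2655] [ 0.5041 -0.2715]
```

View pics/c2.png

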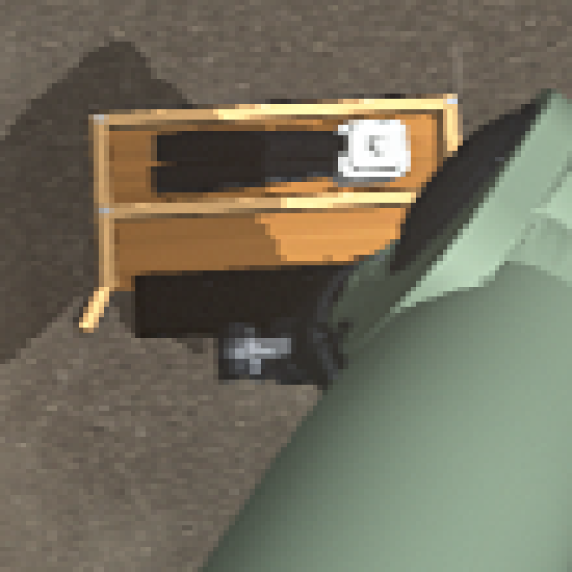

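The channel lies in the lips and square. Its left end at crop x=134 is about 8–9 mm off the wall, so it is centred. Now to lower behind it and push.

In the tool's units: 0.03 m / 0.75 = 0.04, 0.007 m / 0.75 = 0.0093.

```bash
python3 drive.py '[[[0.008,0,0.04,0,0,0],[0,0,0.04,0,0,0],[0,0,0.0187,0,0,0],[0,0,0.0093,0,0,0],[0,0,0,0,0,0]]]' 0.067; python3 drive.py '[[[-0.016,0,0,0,0,0],[-0.0133,0,0,0,0,0],[-0.0133,0,0,0,0,0],[-0.0107,0,0,0,0,0],[0,0,0,0,0,0]]]'; python3 drive.py '[[[-0.0053,0,0,0,0,0],[0,0,0,0,0,0]]]'; python3 drive.py '[[[-0.002,0,0,0,0,0],[0,0,0,0,0,0]]]';python3 drive.py '[[[-0.002,0,0,0,0,0],[0,0,0,0,0,0]]]'; python3 -c "
from h import *
to(.562-.0065*.9973,-.3031-.0065*.0732,-.021,94.2)"
```

```text
clock: 27.08
ee_pos: [0.5056, -0.3071, -0.0211]
orientation: [-0.116, 3.139, -0.0]
wrist_force: [-0.2, 0.4, -0.4]
finger_gap: 0.0668
gripper_force: 0.0
clock: 27.7
ee_pos: [0.5467, -0.3038, -0.0213]
orientation: [-0.116, 3.138, 0.0]
wrist_force: [0.5, 0.3, -1.2]
finger_gap: 0.0667
gripper_force: 0.0
clock: 27.95
ee_pos: [0.5494, -0.3035, -0.0215]
orientation: [-0.115, 3.139, 0.001]
wrist_force: [-1.9, 0.2, 2.2]
finger_gap: 0.0668
gripper_force: 0.9
clock: 28.2
ee_pos: [0.5508, -0.3035, -0.0214]
orientation: [-0.115, 3.139, 0.001]
wrist_force: [-1.5, -0.1, 0.2]
finger_gap: 0.0668
gripper_force: 0.9
clock: 28.45
ee_pos: [0.5526, -0.3034, -0.0214]
orientation: [-0.115, 3.139, 0.0]
wrist_force: [-1.2, -0.2, -0.2]
finger_gap: 0.0667
gripper_force: 0.5
pos [ 0.5526 -0.3034 -0.0214] yang 94.2 tool z [ 0.001  0.    -1.   ] shift now [-0.0029 -0.0004 -0.0004] rotvec [0.    0.001 0.   ] F [-1.2 -0.2 -0.2] t 28.45 j [-0.62  0.7  -0.23  0.65  0.   -0.69]
```

In the tool's units: -0.0015 m / 0.75 = -0.002.

```bash
for i in 1; do :; done; python3 drive.py '[[[-0.002,0,0,0,0,0],[0,0,0,0,0,0]]]'; python3 drive.py '[[[-0.002,0,0,0,0,0],[0,0,0,0,0,0]]]';python3 drive.py '[[[-0.002,0,0,0,0,0],[0,0,0,0,0,0]]]'; python3 drive.py '[[[-0.002,0,0,0,0,0],[0,0,0,0,0,0]]]'
```

```text
clock: 28.7
ee_pos: [0.5541, -0.3033, -0.0214]
orientation: [-0.115, 3.139, 0.0]
wrist_force: [-1.4, -0.1, -0.1]
finger_gap: 0.0669
gripper_force: 0.3
clock: 28.95
ee_pos: [0.5555, -0.3032, -0.0213]
orientation: [-0.115, 3.139, 0.0]
wrist_force: [-0.4, -0.7, -0.1]
finger_gap: 0.0671
gripper_force: 0.3
clock: 29.2
ee_pos: [0.5567, -0.3032, -0.0213]
orientation: [0.115, -3.139, 0.0]
wrist_force: [-0.9, -0.5, 0.6]
finger_gap: 0.0667
gripper_force: 0.8
clock: 29.45
ee_pos: [0.5568, -0.3032, -0.0214]
orientation: [0.114, -3.137, 0.001]
wrist_force: [-5.8, -0.6, 2.4]
finger_gap: 0.067
gripper_force: 2.9
```

In the tool's units: -0.002 m / 0.75 = -0.0027.

```bash
python3 drive.py '[[[-0.0027,0,0,0,0,0],[0,0,0,0,0,0]]]'; python3 drive.py '[[[0.008,0,0,0,0,0],[0.0267,0,0,0,0,0],[0.0267,0,0,0,0,0],[0,0,-0.0533,0,0,0],[0,0,-0.0667,0,0,0]]]'; python3 drive.py '[[[0.0267,0.08,-0.0133,0,0,0],[0.0267,0.0733,-0.0133,0,0,0],[0,0.08,0,0,0,0],[0,0.08,0,0,0,0],[0,0,0,0,0,0]]]'; python3 -c "
from h import *
d=bot.get_image('top');f=d['frame']
a=cv2.resize(f[150:250,85:185,::-1],(400,400),interpolation=3);b=cv2.resize(f[140:240,310:410,::-1],(400,400),interpolation=3)
cv2.imwrite('pics/e.png',np.hstack([a,b]));C=cloud(d)
g=f.astype(int)
for u in (338,345,355,365,375,385,390):
  v=np.nonzero(g[175:215,u].max(1)<48)[0]+175;v=v[v>183];print(u,v.min(),v.max(),px(d,u,v.min()-.5,.027)[:2].round(4),px(d,u,v.max()+.5,.027)[:2].round(4),C[(v.min()+v.max())//2,u,2].round(4))
for u in (114,125,150,162): print('grid z',C[188,u].round(4))
for v in (186,190,194):
  u=np.nonzero(g[v,325:405].max(1)<48)[0]+325;print('row',v,px(d,u.min()-.5,v,.027)[:2].round(4),px(d,u.max()+.5,v,.027)[:2].round(4))"
```

```text
clock: 29.7
ee_pos: [0.5568, -0.3032, -0.0214]
orientation: [0.113, -3.133, 0.001]
wrist_force: [-10.4, -1.7, 6.1]
finger_gap: 0.0671
gripper_force: 5.6
clock: 30.32
ee_pos: [0.514, -0.3057, 0.0689]
orientation: [0.114, -3.139, -0.003]
wrist_force: [0.7, -0.4, -0.0]
finger_gap: 0.0668
gripper_force: 0.0
clock: 30.95
ee_pos: [0.4575, -0.0724, 0.0888]
orientation: [-0.125, 3.138, 0.002]
wrist_force: [0.6, -1.0, 0.0]
finger_gap: 0.067
gripper_force: 0.0
338 193 193 [ 0.561  -0.2218] [ 0.558  -0.2218] 0.0133
345 192 193 [ 0.5645 -0.2426] [ 0.5585 -0.2427] 0.026
355 192 192 [ 0.5652 -0.2724] [ 0.5622 -0.2724] 0.0198
365 191 192 [ 0.5689 -0.3022] [ 0.5629 -0.3022] 0.0272
375 191 191 [ 0.5697 -0.332 ] [ 0.5667 -0.332 ] 0.0206
385 191 191 [ 0.5704 -0.3619] [ 0.5674 -0.3619] 0.0074
390 190 190 [ 0.5738 -0.3768] [ 0.5708 -0.3768] 0.0216
grid z [0.5607 0.449  0.0056]
grid z [0.5613 0.4154 0.0078]
grid z [0.5627 0.3396 0.0116]
grid z [0.5636 0.3039 0.0114]
row 186 [ 0.5802 -0.2111] [ 0.5803 -0.2171]
row 190 [ 0.5683 -0.2143] [ 0.5725 -0.3873]Traceback (most recent call last):
  File "<string>", line 11, in <module>
    u=np.nonzero(g[v,325:405].max(1)<48)[0]+325;print('row',v,px(d,u.min()-.5,v,.027)[:2].round(4),px(d,u.max()+.5,v,.027)[:2].round(4))
                                                                   ~~~~~^^
    return umr_minimum(a, axis, None, out, keepdims, initial, where)
ValueError: zero-size array to reduction operation minimum which has no identity
```

View pics/e.png

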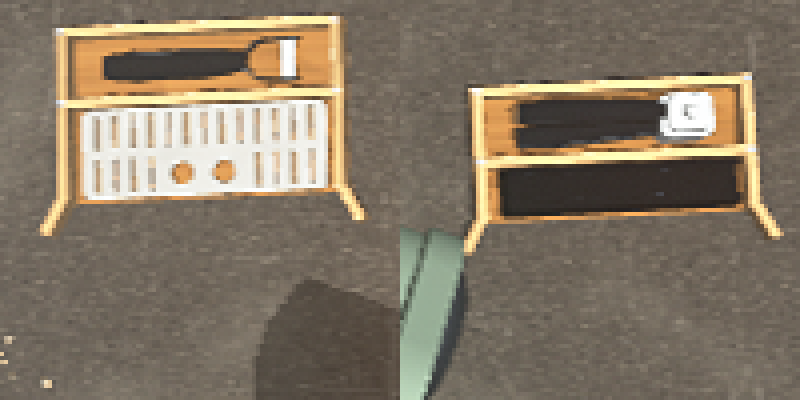

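Both parts are fully in their bays against the back walls and square: the grid at (205,150), and the channel at (620,187) with its back edge along the wall. The arm is clear of everything.

```bash
python3 -c "
from cell import bot
print(bot.job_done())"
```

```text
the job is handed in; nothing more can be done
None
```

The grid went into the deep bay first, then the channel into the shallow bay; each is flat, square and back against its wall, and I handed the job in at about 31 s with the arm clear, though no verdict came back.

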